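# Hold an eyepiece tube seated in the tube checker's V-block

## Task

Take the eyepiece tube (the one with the narrower nose) from its rest, bring it nose first through the gap under the checker's low bridge, and seat it in the V-block with its nose right up to the end stop. Finish while still holding it there: press it down firmly, with about 20 N, so that it bears well on both flanks of the V, and do not let go. Do not bang it into the bridge or ram it into the V, and leave the plain tube and the loose things on the desk where they are.

Things in the scene. Friction and masses are not known exactly. Their poses are not given: they have to be found in the camera images.
- eyepiece: The tube to seat: white cylinder 46 mm in diameter, 120 mm long, then a bare-metal nose 34 mm in diameter, 30 mm long; black rubber band at the other end; about 0.3 kg. Lies level on one of two low rests. Origin: on its axis, at the middle of the 120 mm part (34 mm above the table at the start), a good place to grip across. +x: along the axis to the nose; any roll about x.
- nose_tip (a point): Centre of the end face of the eyepiece tube's nose, on its axis, 90 mm from eyepiece along its +x. Axes as eyepiece.
- checker: Fixed bench instrument. Origin: on the table below the stop face; +x level, the way a tube is pushed in, towards the stop; z up. Along x, in mm from the stop face: base plate (120 wide, 12 high) -160 to 115, V-block -140 to -35, low bridge -45 to -5, stop block (56 wide, 78 high) 0 to 15, white collimator cylinder (92 high) 15 to 100.
- stop_face (a point): Point on the stop face where the centre of the nose's end face belongs: 60 mm above the table, which is the height of the tube's axis when it lies seated in the V. Axes as checker.
- flank_left: The V flank on the +y side of the checker: polished, slippery steel strip (friction about 0.15), 105 mm long along x, 13 mm wide, sloped 45 degrees. A seated tube touches it on a line 16 mm beside and 16 mm below the tube axis; its upper edge is 21 mm beside and 12 mm below that axis, its outer corner 28 mm beside and 19 mm below. Origin and axes as checker.
- flank_right: The same flank on the checker's -y side, mirrored. The V's bottom block stays 3 mm clear of a seated tube. Origin and axes as checker.
- bridge: Low white bridge over the stop end of the V-block, fixed, 40 mm long along checker x (-45 to -5 mm). Its underside is 93 mm above the table (10 mm over the top of a seated tube) and its top 107 mm; its legs leave a gap 78 mm wide, centred on the V. Origin and axes as checker.
- rest_a: Grey plastic rest on which the eyepiece tube lies, 100 x 70 mm, fixed; two sloped ridges along its x up to 17 mm high, so the tube's sides are free. Origin: centre of its underside, on the table; the tube lies along its x, nose towards +x.
- plain_tube: Not to be moved: white tube 46 mm in diameter and 130 mm long, with no narrower nose, on a rest like the other. Origin: middle of its axis.
- trial_lens: Bystander: loose dark steel lens ring, 38 mm across, 6 mm high, lying flat.
- lens_brush: Bystander: loose brush, 150 mm long, lying flat.
- cleaner: Bystander: small white bottle, 44 mm in diameter, 110 mm high, standing.
- screwdriver: Bystander: loose screwdriver, 150 mm long, lying flat.
- occluder: Bystander: loose flat black paddle, disc of 56 mm with a handle, 5 mm thick; origin under the disc's centre.
Things that resemble listed ones, but are neither listed nor needed, are in the scene too. Leave any green or pink look-alike of the eyepiece alone.

How it is judged:
By the outcome, as a careful person would: the job done as asked, in the order asked, and still so for the second after the job is handed in, while the arm keeps its last pose, push and grip.
It also fails if it takes over 43 s, if anything falls off the work surface, if the arm or the gripper's body presses on something with over 40 N, if the wrist force passes 120 N, or if a joint passes its speed limit or range.

## Robot

A 7-joint arm with a two-finger parallel gripper is mounted at the origin on the work surface. World frame = base frame: x ahead of the robot, y to its left, z up, the work surface at z = 0. Lengths are in m, angles in rad, forces in N, time in s.
With the tool pointing down it reaches from about 0.425 to 0.925 m from the base axis. Payload 6.8 kg.
Tool frame: the origin (TCP) lies at the very end of the fingers, on their centre line; the grasp point (between the pads) lies 19 mm behind it; z points along the fingers, y is the line along which they close (so a half turn about z gives the same grasp; the last joint's range is limited). The gripper opens to 85 mm and grips with 20 to 120 N. Pads are 22 mm wide; open, the fingers measure 114 mm over their backs; the gripper's body (76 mm by 85 mm) begins 54 mm behind the grasp point. The pads swing forward as they close: fully open they stand 13 mm farther back than shut.
Start: joints at [1.134, 0.477, 0.022, 1.555, -0.011, 1.109, -0.083], TCP at [0.218, -0.639, 0.231] pointing down, gripper open.
Joint ranges: [-2.96, 2.96], [-0.34, 2.1], [-1.41, 1.46], [0.24, 2.44], [-1.37, 4.51], [0.17, 1.92], [-2.96, 2.96]. Speed limits (rad/s): [2.39, 2.39, 3.14, 3.14, 3.14, 3.14, 3.14].

## Interface

Orientations are given as a unit quaternion [x, y, z, w].
In Python, from rig import * gives the robot as it stands.
- The arm moves only by the tool play_rows, never from a script. Its argument "moves" is a list of rows, each an object of numbers: "tx", "ty", "tz": the shift along the tool's x, y, z in units of 25 mm (1.0 is 25 mm); "rx", "ry", "rz": the turn, a rotation vector about the tool's x, y, z in units of 6 degrees (1.0 is 6 degrees); "fingers": the opening, from -1 (shut) to 1 (fully open). A call has 1 to 5 rows; each row is the pose to reach, as a shift and turn from the pose commanded when the call began, along the tool's axes at that moment; what a row does not reach only later rows make up. A row lasts 1/12 s, in which the tool goes at most 41.7 mm and 7.16 degrees, less where a joint would pass 70% of its speed; a pose out of reach is approached as far as the arm can. A call with a gripper value outside its range is refused whole. The fingers move at their own pace and stop on an object; "newtons" is the grip in N (left out, the last holds). Time passes only in rows, so rows that repeat a pose let the fingers close. It gives the time, the measured TCP pose, the force, the opening and the grip force at its end, in the units of the state.
- read_state(): the state, without advancing time (a new reading comes with each control period).
- camera(name): name is "scene" or "top"; returns a dict with "frame" (400x640x3 uint8, red, green, blue), "mtx" (3x3 intrinsics, pixels), "k1" (the pictures are not rectified: a ray, as slopes to the right and down, at radius r is drawn at 1 + k1 r^2 times it, then the intrinsics apply), "rvec" (rotation vector, rad) and "tvec" (3), from world to camera coordinates, as OpenCV has them. Camera axes: x right, y down, z forward; pixel columns grow to the right and rows downward; lengths in m; the calibration is good to about 2 mm. A picture is of the moment at which its call begins. There is no depth.
- sign_off(): hands the job in; it is judged then, once.
The state is a dict: "time": time; "joint_positions": joint angles; "dq": joint speeds; "effort": joint torques, N m; "eef_pos": TCP position; "tcp_rot": TCP orientation; "contact_force": force on the tool from outside, world axes, zero at the start; "torque": the same for the moment, N m; "finger_gap": finger opening in m; "grasp_force": force on a finger pad.
Only numpy, scipy, OpenCV 4.12 (cv2) and the standard library are available. Lean on these libraries where they do the work, as an engineer would, in place of code of your own. Each camera call takes 0.05 s, during which the arm holds its last target. There are 200 camera calls.

## Working session

There is one attempt and no reset: what is moved stays moved. The work goes in short steps, Python scripts to look and compute and a tool call to move; the robot and the scene stay as the last step left them, time stands still between calls to the robot, and variables do not carry over. Pictures are saved under pics/ and viewed, at most 10 in all, crops included, and the job is handed in when it is done.

Besides the shell and the picture viewer there is one more tool, called after "Request:" by a JSON object that holds its "name" and its "arguments". play_rows: Moves the arm, as the interface text tells. Its arguments: {"type":"object","properties":{"moves":{"type":"array"},"newtons":{"type":"number"}},"required":["moves"]}

```bash
ls; mkdir -p pics
python3 - <<'E'
from rig import *
import cv2
for n in("top","scene"):
    c=camera(n); cv2.imwrite(f"pics/{n}0.png",c["frame"][:,:,::-1]); print(n,c["mtx"],c["k1"],c["rvec"],c["tvec"])
s=read_state(); print(s)
E
```

```text
pics
top [[489.18295317   0.         312.69780384]
 [  0.         489.18295317 200.71928093]
 [  0.           0.           1.        ]] 0.030360570337747014 [ 2.13148625 -2.19430425  0.13870945] [0.1254237  0.47099894 1.44935403]
scene [[379.61896914   0.         320.26915054]
 [  0.         379.61896914 197.89070307]
 [  0.           0.           1.        ]] -0.06497293921739836 [ 1.53901541  2.08080842 -0.83319908] [ 0.02170493 -0.32207199  1.63897051]
{'time': 0.1, 'joint_positions': array([ 1.13393737,  0.47773666,  0.02232879,  1.55635589, -0.01150705,
        1.10931606, -0.08313964]), 'dq': array([ 8.61598524e-05, -1.71220995e-03, -1.96334520e-04, -1.91513294e-03,
        2.83882268e-04,  1.67695986e-03,  4.62665713e-04]), 'effort': array([ 3.90591624e-03, -5.97758424e+01,  1.61310352e+00, -2.81954116e+01,
        1.27829664e-02,  5.01861039e-03, -4.96577840e-06]), 'eef_pos': array([ 0.21775957, -0.63833517,  0.23040839]), 'tcp_rot': array([ 9.86520593e-01,  1.63634982e-01, -1.92604284e-04, -8.21786839e-04]), 'contact_force': array([-0.17362869,  0.09963298,  0.89918553]), 'torque': array([ 0.00320454, -0.0057601 , -0.06423437]), 'grasp_force': 0.0, 'finger_gap': 0.0855804619466437}
```

View pics/top0.png

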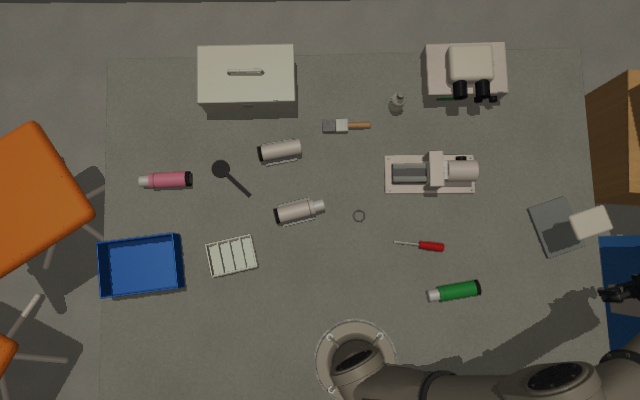

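View pics/scene0.png

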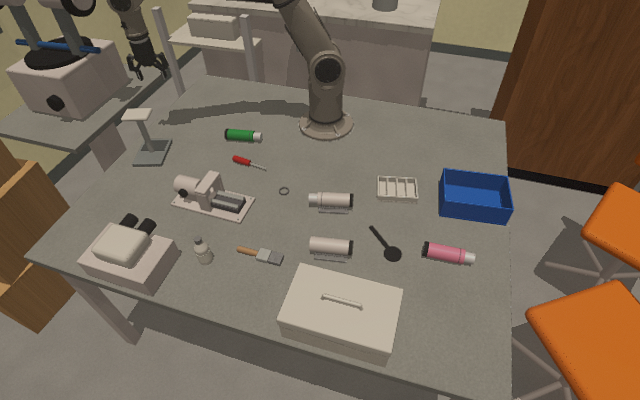

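Top picture: the candidates are the white tube with a narrower nose at (300,211), the plain white tube at (280,151), pink at (166,180) and green at (455,291). The one at (300,211) fits: it is white, with a nose at (320,206) and a black band at (280,215). The checker is at (430,173) with its V opening to the left, the bridge at (437,168) and the collimator at (462,170). I'll confirm with enlarged crops.

```bash
cat > h.py <<'E'
import numpy as np, cv2
from scipy.spatial.transform import Rotation as R
def ray(c,uv):
    M=c["mtx"]; d=np.array([(uv[0]-M[0,2])/M[0,0],(uv[1]-M[1,2])/M[1,1]]); p=d.copy()
    for _ in range(20): p=d/(1+c["k1"]*(p@p))
    Rm=R.from_rotvec(c["rvec"]).as_matrix()
    return -Rm.T@c["tvec"], Rm.T@np.r_[p,1]
def at(c,uv,z):
    o,d=ray(c,uv); return o+d*(z-o[2])/d[2]
def proj(c,P):
    Rm=R.from_rotvec(c["rvec"]).as_matrix(); q=np.atleast_2d(P)@Rm.T+c["tvec"]; p=q[:,:2]/q[:,2:]
    p=p*(1+c["k1"]*(p**2).sum(1,keepdims=True)); M=c["mtx"]
    return p*[M[0,0],M[1,1]]+[M[0,2],M[1,2]]
E
python3 - <<'E'
import cv2,numpy as np
a=cv2.imread("pics/top0.png"); b=cv2.imread("pics/scene0.png")
f=lambda im,x,y,w,h,s:cv2.resize(im[y:y+h,x:x+w],None,fx=s,fy=s,interpolation=cv2.INTER_CUBIC)
cv2.imwrite("pics/c1.png",np.vstack([f(a,265,185,100,37,8),np.zeros((8,800,3),np.uint8),f(a,382,146,100,50,8)[:290]][:2]))
cv2.imwrite("pics/c2.png",f(a,380,145,100,55,8))
E
python3 - <<'E'
import cv2,numpy as np
a=cv2.imread("pics/top0.png")
f=lambda im,x,y,w,h,s:cv2.resize(im[y:y+h,x:x+w],None,fx=s,fy=s,interpolation=cv2.INTER_CUBIC)
cv2.imwrite("pics/c3.png",np.vstack([f(a,265,192,80,37,7.5)[:277],f(a,385,150,80+16,40,6.25)[:250,:600]]))
im=np.vstack([f(a,265,190,100,37,8),f(a,385,150,100,37,8)]);print(im.shape)
cv2.imwrite("pics/c3.png",im[:600])
E
```

```text
(592, 800, 3)
```

View pics/c3.png

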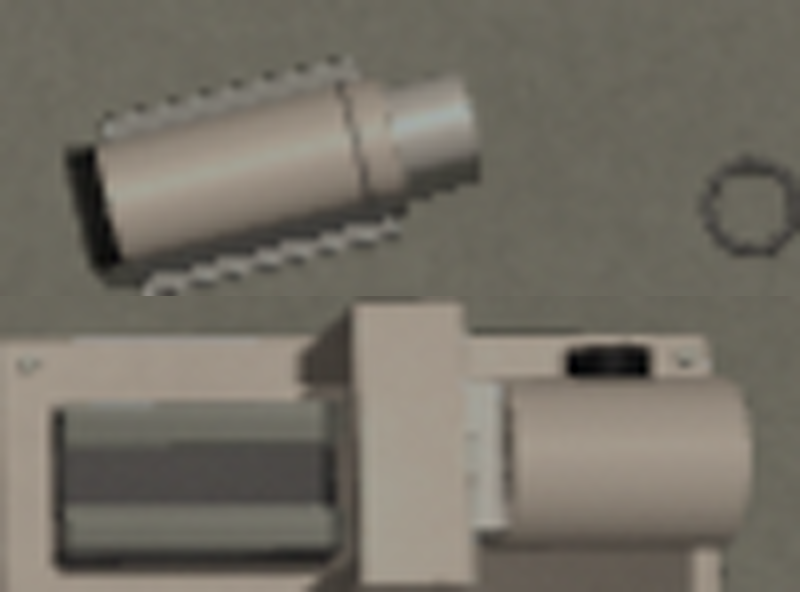

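The crop confirms it: the eyepiece has a black band at crop (85,210), white body, and metal nose ending at crop (475,128). The checker's V points left and its bridge is at crop x 355–470. Next I fit poses from edges in both cameras.

```bash
cat > fit.py <<'E'
import numpy as np, cv2
from scipy.optimize import minimize
from h import *
def T(p,L):  # p=(x,y,yaw,[z]) L local pts
    c,s=np.cos(p[2]),np.sin(p[2]); L=np.asarray(L,float)
    return np.c_[p[0]+c*L[:,0]-s*L[:,1],p[1]+s*L[:,0]+c*L[:,1],L[:,2]]
def seg(a,b,n=40): return np.linspace(a,b,n)
def rect(x0,x1,w,z): 
    q=[(x0,-w/2,z),(x1,-w/2,z),(x1,w/2,z),(x0,w/2,z)]; return np.vstack([seg(q[i],q[(i+1)%4]) for i in range(4)])
def checker(p,c): return T(p,np.vstack([rect(-.160,.115,.12,.012),rect(-.045,-.005,.098,.107)[:0],
    seg((-.045,-.03,.107),(-.045,.03,.107)),seg((-.005,-.03,.107),(-.005,.03,.107))]))
def tube(p,c,zc=.034):
    # silhouette lines as seen from the camera
    o,_=ray(c,(0,0)); ax=np.array([np.cos(p[2]),np.sin(p[2]),0]); C=np.array([p[0],p[1],zc])
    v=o-C; v-=ax*(v@ax); d=np.linalg.norm(v); v/=d; w=np.cross(ax,v); out=[]
    for r,a,b in((.023,-.06,.06),(.017,.06,.09)):
        for s in(1,-1):
            e=C+r*(v*r/d+s*w*np.sqrt(1-(r/d)**2)); out.append(seg(e+ax*a,e+ax*b,40 if b<.08 else 15))
    th=np.linspace(-np.pi/2,np.pi/2,25)
    view=(o-C)@ax
    for r,a,sg in((.023,-.06,-1),(.017,.09,1)):
        k=v if (view*sg<0) else -v      # hidden end: near arc; visible end: far arc
        out.append(C+ax*a+r*(np.outer(np.sin(th),w)+np.outer(np.cos(th),k)))
    return np.vstack(out)
def G(c,s=1.0):
    g=cv2.GaussianBlur(cv2.cvtColor(c["frame"],cv2.COLOR_RGB2LAB).astype(np.float32),(0,0),s)
    m=np.sqrt(sum(cv2.Sobel(g[...,i],cv2.CV_32F,1,0)**2+cv2.Sobel(g[...,i],cv2.CV_32F,0,1)**2 for i in range(3)))
    return np.minimum(m,60)
def fit(model,p0,cams,spread=(.006,.006,.04)):
    for s in(2.5,1.0):
        gs=[G(c,s) for c in cams]
        def cost(p):
            t=0
            for c,g in zip(cams,gs):
                q=proj(c,model(p,c)).astype(np.float32); t-=cv2.remap(g,q[None,:,0],q[None,:,1],cv2.INTER_LINEAR).mean()
            return t
        sim=np.vstack([p0]+[np.array(p0)+np.eye(3)[i]*spread[i] for i in range(3)])
        r=minimize(cost,p0,method="Nelder-Mead",options=dict(initial_simplex=sim,xatol=1e-5,fatol=1e-5)); p0=r.x
    return r.x,r.fun
E
cat > m1.py <<'E'
from rig import *
from fit import *
t=camera("top"); s=camera("scene")
P=lambda X,Y:(265+(X+.5)/8-.5,190+(Y+.5)/8-.5)
a=at(t,P(82,210),.034); b=at(t,P(471,128),.034); print(a,b,np.linalg.norm(a-b))
d=(b-a)/np.linalg.norm(b-a); c0=a+d*.06; e0=[c0[0],c0[1],np.arctan2(d[1],d[0])]
Q=lambda X,Y:(385+(X+.5)/8-.5,150+(Y-296+.5)/8-.5)
k0=at(t,Q(469,445),.107); k1=at(t,Q(360,448),.107); print(k0,k1)
yw=np.arctan2((k0-k1)[1],(k0-k1)[0]); u=np.array([np.cos(yw),np.sin(yw)]); k=k0[:2]+.005*u
for nm,mod,p0 in(("tube",tube,e0),("chk",checker,[*k,yw])):
    print(nm,np.round(p0,4))
    for cs in([t],[s],[t,s]):
        r=fit(mod,p0,cs); print(np.round(r[0],4),round(r[1],2))
    for c,n in((t,"t"),(s,"s")):
        im=cv2.resize(c["frame"][:,:,::-1],None,fx=8,fy=8,interpolation=cv2.INTER_CUBIC)
        q=proj(c,mod(r[0],c)); 
        for x in q: cv2.circle(im,tuple(int(v) for v in (x+.5)*8-.5),1,(0,255,0),-1)
        m=((q.mean(0))*8).astype(int); w=300 if nm=="tube" else 400
        cv2.imwrite(f"pics/_{nm}{n}.png",cv2.resize(im[m[1]-w*3//4:m[1]+w*3//4,m[0]-w:m[0]+w],(400,300)))
cv2.imwrite("pics/ov1.png",np.vstack([np.hstack([cv2.imread(f"pics/_{n}{c}.png") for c in"ts"]) for n in("tube","chk")]))
E
python3 m1.py
```

```text
[0.43146333 0.22648797 0.034     ] [0.45813979 0.07993107 0.034     ] 0.14896495700972345
[ 0.54842852 -0.26578848  0.107     ] [ 0.54847946 -0.2266064   0.107     ]
tube [ 0.4422  0.1675 -1.3907]
[ 0.437   0.1673 -1.3807] -59.5
[ 0.4432  0.171  -1.3568] -58.82
[ 0.4437  0.1707 -1.3615] -109.6
chk [ 0.5484 -0.2708 -1.5721]
[ 0.5493 -0.2721 -1.6014] -49.14
[ 0.5551 -0.2684 -1.5806] -55.55
[ 0.55   -0.2702 -1.6047] -102.43
```

View pics/ov1.png

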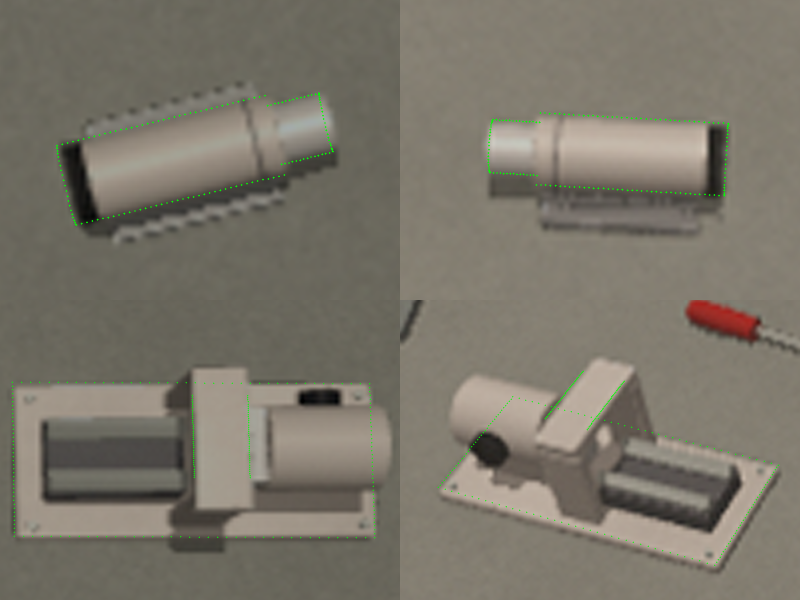

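Overlays: tube and checker outlines sit within about 1–2 px. My gradient cap (60) saturates, so I refit with a softer one.

```bash
sed -i 's/return np.minimum(m,60)/return np.sqrt(m)/' fit.py; sed -i 's/\*\*2 for i in range(3)))/**2 for i in range(3)))/' fit.py
sed -i 's/in((t,"t"),(s,"s"))/in((t,"t"),(s,"s"))/; s#pics/ov1#pics/ov2#' m1.py
# visible plate edges only: for scene skip far part
python3 - <<'E'
s=open('fit.py').read()
i=s.index("def checker"); j=s.index("def tube")
s=s[:i]+'''def checker(p,c):
    w=.06; z=.012
    return T(p,np.vstack([seg((-.16,-w,z),(-.16,w,z)),seg((-.16,w,z),(.115,w,z),60),seg((-.16,-w,z),(-.06,-w,z),30),
      seg((.115,w,z),(.115,.045,z),8), seg((-.045,-.03,.107),(-.045,.03,.107)),seg((-.005,-.03,.107),(-.005,.03,.107))]))
'''+s[j:]
open('fit.py','w').write(s)
E
python3 m1.py
```

```text
[0.43146333 0.22648797 0.034     ] [0.45813979 0.07993107 0.034     ] 0.14896495700972345
[ 0.54842852 -0.26578848  0.107     ] [ 0.54847946 -0.2266064   0.107     ]
tube [ 0.4422  0.1675 -1.3907]
[ 0.4371  0.1667 -1.3724] -10.33
[ 0.4432  0.1707 -1.3532] -10.23
[ 0.445   0.1698 -1.3649] -19.64
chk [ 0.5484 -0.2708 -1.5721]
[ 0.5479 -0.2727 -1.613 ] -9.95
[ 0.5539 -0.2686 -1.5893] -11.26
[ 0.552  -0.2705 -1.5921] -20.1
```

View pics/ov2.png

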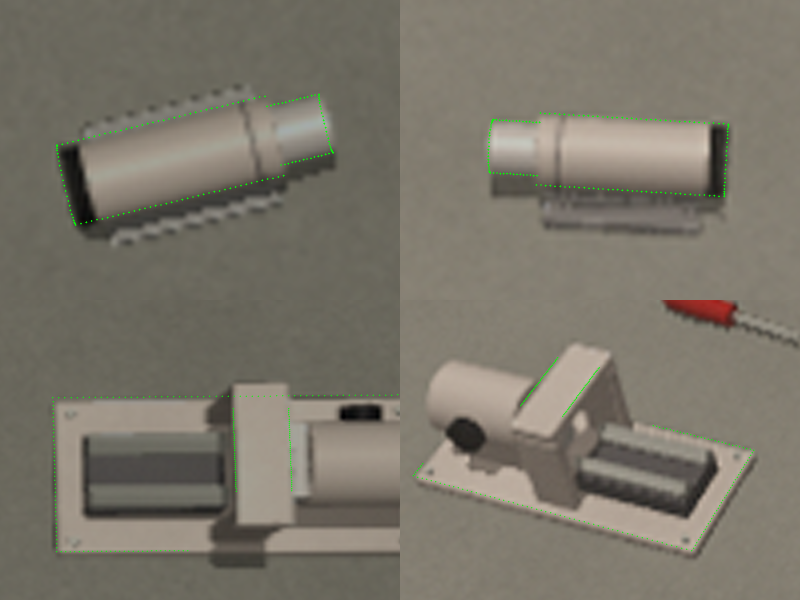

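Each camera is offset by a constant of about 6 and 4 mm (x, y), which cancels in the tube-to-checker difference: (0.1108, -0.4394) from top and (0.1107, -0.4393) from scene. I take the mean as absolute for now and refine it with the tube in hand.

```bash
cat > mv.py <<'E'
import numpy as np
from scipy.spatial.transform import Rotation as R
from rig import read_state
def plan(wps,cur=None):
    """wps: (x,y,z,yaw_deg of tool x); prints move units of each hop, tool pointing down"""
    if cur is None:
        s=read_state(); cur=(np.array(s["eef_pos"]),R.from_quat(s["tcp_rot"]))
    for x,y,z,yw in wps:
        p=np.array([x,y,z]); r=R.from_euler("z",yw,degrees=True)*R.from_euler("x",180,degrees=True)
        print("t",np.round(cur[1].inv().apply(p-cur[0])/.025,2),"r",np.round(np.degrees((cur[1].inv()*r).as_rotvec())/6,2))
        cur=(p,r)
def st():
    s=read_state(); e=R.from_quat(s["tcp_rot"]).as_matrix()
    print(round(s["time"],2),"pos",np.round(s["eef_pos"],4),"yaw",round(np.degrees(np.arctan2(e[1,0],e[0,0])),2),"z",np.round(e[:,2],3),"F",np.round(s["contact_force"],1),"M",np.round(s["torque"],2),"gap",round(s["finger_gap"],4),"grip",s["grasp_force"])
E
python3 -c "
from mv import *
st();plan([(.36,-.5,.231,36),(.46,-.32,.231,53),(.5,-.13,.231,70),(.48,.05,.231,88),(.4401,.1687,.15,101.9)])"
```

```text
0.3 pos [ 0.2179 -0.6387  0.231 ] yaw 18.84 z [-0.     0.001 -1.   ] F [-0.1  0.1  0.8] M [-0.02  0.02  0.01] gap 0.0854 grip 0.0
t [ 7.17 -3.42  0.  ] r [-0.01 -0.   -2.86]
t [ 7.47 -3.47 -0.  ] r [ 0.    0.   -2.83]
t [ 7.03 -3.3  -0.  ] r [ 0.    0.   -2.83]
t [ 6.49 -3.21 -0.  ] r [-0.  0. -3.]
t [ 4.69 -1.76  3.24] r [ 0.    0.   -2.32]
```

Request:
{"name": "play_rows", "arguments": {"moves": [{"tx": 1.43, "ty": -0.68, "rz": -0.57}, {"tx": 2.87, "ty": -1.37, "rz": -1.14}, {"tx": 4.3, "ty": -2.05, "rz": -1.72}, {"tx": 5.74, "ty": -2.74, "rz": -2.29}, {"tx": 7.17, "ty": -3.42, "rz": -2.86}]}}

```text
schema error: expected keys tx, ty, tz, rx, ry, rz, fingers
```

Request:
{"name": "play_rows", "arguments": {"moves": [{"tx": 1.49, "ty": -0.69, "rz": -0.57}, {"tx": 2.99, "ty": -1.39, "rz": -1.13}, {"tx": 4.48, "ty": -2.08, "rz": -1.7}, {"tx": 5.98, "ty": -2.78, "rz": -2.26}, {"tx": 7.47, "ty": -3.47, "rz": -2.83}]}}

```text
schema error: expected keys tx, ty, tz, rx, ry, rz, fingers
```

Request:
{"name": "play_rows", "arguments": {"moves": [{"tx": 1.41, "ty": -0.66, "rz": -0.57}, {"tx": 2.81, "ty": -1.32, "rz": -1.13}, {"tx": 4.22, "ty": -1.98, "rz": -1.7}, {"tx": 5.62, "ty": -2.64, "rz": -2.26}, {"tx": 7.03, "ty": -3.3, "rz": -2.83}]}}

```text
schema error: expected keys tx, ty, tz, rx, ry, rz, fingers
```

Request:
{"name": "play_rows", "arguments": {"moves": [{"tx": 1.3, "ty": -0.64, "rz": -0.6}, {"tx": 2.6, "ty": -1.28, "rz": -1.2}, {"tx": 3.9, "ty": -1.93, "rz": -1.8}, {"tx": 5.2, "ty": -2.57, "rz": -2.4}, {"tx": 6.49, "ty": -3.21, "rz": -3.0}]}}

```text
schema error: expected keys tx, ty, tz, rx, ry, rz, fingers
```

Request:
{"name": "play_rows", "arguments": {"moves": [{"tx": 1.2, "ty": -0.45, "tz": 0.8, "rz": -0.6}, {"tx": 2.4, "ty": -0.9, "tz": 1.6, "rz": -1.2}, {"tx": 3.6, "ty": -1.35, "tz": 2.4, "rz": -1.8}, {"tx": 4.69, "ty": -1.76, "tz": 3.24, "rz": -2.32}, {"tx": 4.69, "ty": -1.76, "tz": 3.24, "rz": -2.32}]}}

```text
schema error: expected keys tx, ty, tz, rx, ry, rz, fingers
```

```bash
python3 -c "
from mv import *
import cv2
from rig import camera
st();plan([(.4401,.1687,.10,101.9),(.4401,.1687,.024,101.9)])
a=camera('top')['frame'][150:260,240:360,::-1];b=camera('scene')['frame'][130:240,270:390,::-1]
cv2.imwrite('pics/g1.png',cv2.resize(cv2.hconcat([a.copy(),b.copy()]),(792,363),interpolation=cv2.INTER_CUBIC))"
```

```text
0.3 pos [ 0.2179 -0.6387  0.231 ] yaw 18.84 z [-0.     0.001 -1.   ] F [-0.1  0.1  0.8] M [-0.02  0.02  0.01] gap 0.0854 grip 0.0
t [ 18.84 -27.69   5.25] r [ -0.    -0.   -13.84]
t [ 0.   -0.    3.04] r [0. 0. 0.]
```

View pics/g1.png

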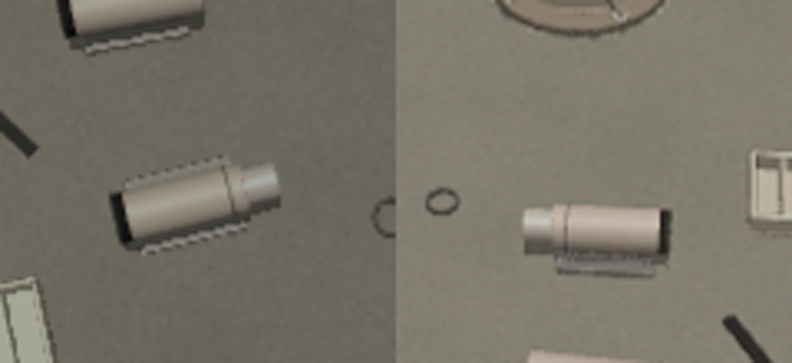

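All moves were refused because rows need every key; nothing moved. The picture shows the tube still on its rest. I'll resend with all keys.

Request:
{"name": "play_rows", "arguments": {"moves": [{"tx": 1.43, "ty": -0.68, "tz": 0, "rx": 0, "ry": 0, "rz": -0.57, "fingers": 1}, {"tx": 2.87, "ty": -1.37, "tz": 0, "rx": 0, "ry": 0, "rz": -1.14, "fingers": 1}, {"tx": 4.3, "ty": -2.05, "tz": 0, "rx": 0, "ry": 0, "rz": -1.72, "fingers": 1}, {"tx": 5.74, "ty": -2.74, "tz": 0, "rx": 0, "ry": 0, "rz": -2.29, "fingers": 1}, {"tx": 7.17, "ty": -3.42, "tz": 0, "rx": 0, "ry": 0, "rz": -2.86, "fingers": 1}]}}

```text
time: 0.82
eef_pos: [0.3611, -0.4986, 0.2316]
tcp_rot: [0.951, 0.31, 0.0, 0.0]
contact_force: [-0.2, -0.3, 0.8]
finger_gap: 0.0855
grasp_force: 0.0
```

Request:
{"name": "play_rows", "arguments": {"moves": [{"tx": 1.49, "ty": -0.69, "tz": 0, "rx": 0, "ry": 0, "rz": -0.57, "fingers": 1}, {"tx": 2.99, "ty": -1.39, "tz": 0, "rx": 0, "ry": 0, "rz": -1.13, "fingers": 1}, {"tx": 4.48, "ty": -2.08, "tz": 0, "rx": 0, "ry": 0, "rz": -1.7, "fingers": 1}, {"tx": 5.98, "ty": -2.78, "tz": 0, "rx": 0, "ry": 0, "rz": -2.26, "fingers": 1}, {"tx": 7.47, "ty": -3.47, "tz": 0, "rx": 0, "ry": 0, "rz": -2.83, "fingers": 1}]}}

```text
time: 1.23
eef_pos: [0.4608, -0.3183, 0.2316]
tcp_rot: [0.894, 0.447, 0.0, 0.0]
contact_force: [-0.1, -1.1, -0.0]
finger_gap: 0.0855
grasp_force: 0.0
```

Request:
{"name": "play_rows", "arguments": {"moves": [{"tx": 1.41, "ty": -0.66, "tz": 0, "rx": 0, "ry": 0, "rz": -0.57, "fingers": 1}, {"tx": 2.81, "ty": -1.32, "tz": 0, "rx": 0, "ry": 0, "rz": -1.13, "fingers": 1}, {"tx": 4.22, "ty": -1.98, "tz": 0, "rx": 0, "ry": 0, "rz": -1.7, "fingers": 1}, {"tx": 5.62, "ty": -2.64, "tz": 0, "rx": 0, "ry": 0, "rz": -2.26, "fingers": 1}, {"tx": 7.03, "ty": -3.3, "tz": 0, "rx": 0, "ry": 0, "rz": -2.83, "fingers": 1}]}}

```text
time: 1.65
eef_pos: [0.5002, -0.1284, 0.2316]
tcp_rot: [0.819, 0.574, 0.0, 0.0]
contact_force: [0.7, 0.2, -0.2]
finger_gap: 0.0853
grasp_force: 0.0
```

Request:
{"name": "play_rows", "arguments": {"moves": [{"tx": 1.3, "ty": -0.64, "tz": 0, "rx": 0, "ry": 0, "rz": -0.6, "fingers": 1}, {"tx": 2.6, "ty": -1.28, "tz": 0, "rx": 0, "ry": 0, "rz": -1.2, "fingers": 1}, {"tx": 3.9, "ty": -1.93, "tz": 0, "rx": 0, "ry": 0, "rz": -1.8, "fingers": 1}, {"tx": 5.2, "ty": -2.57, "tz": 0, "rx": 0, "ry": 0, "rz": -2.4, "fingers": 1}, {"tx": 6.49, "ty": -3.21, "tz": 0, "rx": 0, "ry": 0, "rz": -3.0, "fingers": 1}]}}

```text
time: 2.07
eef_pos: [0.4799, 0.0514, 0.2316]
tcp_rot: [0.719, 0.695, 0.0, 0.0]
contact_force: [0.2, -1.1, -0.4]
finger_gap: 0.0853
grasp_force: 0.0
```

Request:
{"name": "play_rows", "arguments": {"moves": [{"tx": 1.2, "ty": -0.45, "tz": 0.8, "rx": 0, "ry": 0, "rz": -0.6, "fingers": 1}, {"tx": 2.4, "ty": -0.9, "tz": 1.6, "rx": 0, "ry": 0, "rz": -1.2, "fingers": 1}, {"tx": 3.6, "ty": -1.35, "tz": 2.4, "rx": 0, "ry": 0, "rz": -1.8, "fingers": 1}, {"tx": 4.69, "ty": -1.76, "tz": 3.24, "rx": 0, "ry": 0, "rz": -2.32, "fingers": 1}, {"tx": 4.69, "ty": -1.76, "tz": 3.24, "rx": 0, "ry": 0, "rz": -2.32, "fingers": 1}]}}

```text
time: 2.48
eef_pos: [0.4364, 0.1735, 0.1477]
tcp_rot: [0.626, 0.78, -0.001, -0.002]
contact_force: [-0.4, 0.1, -0.1]
finger_gap: 0.0856
grasp_force: 0.0
```

```bash
python3 -c "
from mv import *
import cv2
from rig import camera
st();plan([(.4401,.1687,.08,101.9),(.4401,.1687,.024,101.9)])
a=camera('top')['frame'][150:260,240:360,::-1];b=camera('scene')['frame'][130:240,270:390,::-1]
cv2.imwrite('pics/g2.png',cv2.resize(cv2.hconcat([a.copy(),b.copy()]),(792,363),interpolation=cv2.INTER_CUBIC))"
```

```text
2.48 pos [0.4364 0.1735 0.1477] yaw 102.5 z [-0.005  0.002 -1.   ] F [-0.4  0.1 -0.1] M [-0.03  0.04  0.06] gap 0.0856 grip 0.0
t [-0.23  0.11  2.71] r [-0.04 -0.02  0.1 ]
t [ 0.   -0.    2.24] r [0. 0. 0.]
```

View pics/g2.png

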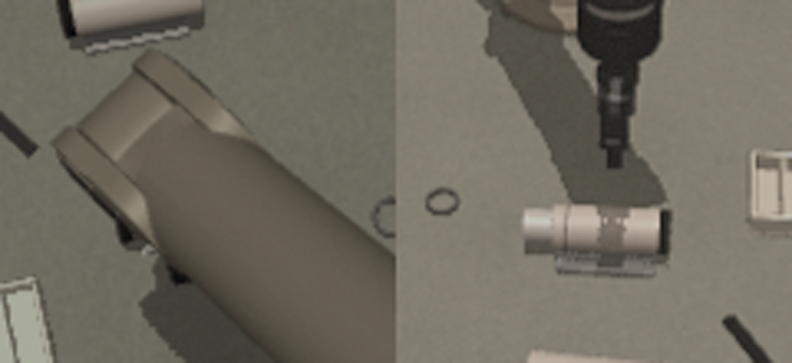

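Gripper is over the tube's middle (scene crop: fingers at (615,165), tube at (610,230)). Descend in two steps.

Request:
{"name": "play_rows", "arguments": {"moves": [{"tx": 0, "ty": 0, "tz": 0.6, "rx": 0, "ry": 0, "rz": 0, "fingers": 1}, {"tx": 0, "ty": 0, "tz": 1.4, "rx": 0, "ry": 0, "rz": 0, "fingers": 1}, {"tx": 0, "ty": 0, "tz": 2.2, "rx": 0, "ry": 0, "rz": 0, "fingers": 1}, {"tx": 0, "ty": 0, "tz": 2.8, "rx": 0, "ry": 0, "rz": 0, "fingers": 1}, {"tx": 0, "ty": 0, "tz": 2.8, "rx": 0, "ry": 0, "rz": 0, "fingers": 1}]}}

```text
time: 3.0
eef_pos: [0.4401, 0.1662, 0.0787]
tcp_rot: [0.631, 0.775, -0.002, -0.0]
contact_force: [-1.1, -1.0, 0.2]
finger_gap: 0.0854
grasp_force: 0.0
```

```bash
python3 -c "
from mv import *
from rig import camera
camera('scene');camera('scene')
st();plan([(.4401,.1687,.024,101.9)])"
```

```text
3.1 pos [0.4413 0.1676 0.0809] yaw 101.75 z [ 0. -0. -1.] F [-0.2  0.  -0.2] M [ 0.03 -0.01 -0.  ] gap 0.0858 grip 0.0
t [ 0.05 -0.04  2.28] r [ 0.    0.   -0.02]
```

Request:
{"name": "play_rows", "arguments": {"moves": [{"tx": 0, "ty": 0, "tz": 0.5, "rx": 0, "ry": 0, "rz": 0, "fingers": 1}, {"tx": 0.05, "ty": -0.04, "tz": 1.0, "rx": 0, "ry": 0, "rz": 0, "fingers": 1}, {"tx": 0.05, "ty": -0.04, "tz": 1.5, "rx": 0, "ry": 0, "rz": 0, "fingers": 1}, {"tx": 0.05, "ty": -0.04, "tz": 2.0, "rx": 0, "ry": 0, "rz": 0, "fingers": 1}, {"tx": 0.05, "ty": -0.04, "tz": 2.26, "rx": 0, "ry": 0, "rz": 0, "fingers": 1}]}}

```text
time: 3.52
eef_pos: [0.4403, 0.1692, 0.0242]
tcp_rot: [0.631, 0.776, 0.001, 0.001]
contact_force: [1.2, 0.5, -0.6]
finger_gap: 0.0851
grasp_force: 0.0
```

Request:
{"name": "play_rows", "arguments": {"moves": [{"tx": 0, "ty": 0, "tz": 0, "rx": 0, "ry": 0, "rz": 0, "fingers": 1}, {"tx": 0, "ty": 0, "tz": 0, "rx": 0, "ry": 0, "rz": 0, "fingers": 0.4}, {"tx": 0, "ty": 0, "tz": 0, "rx": 0, "ry": 0, "rz": 0, "fingers": 0.3}, {"tx": 0, "ty": 0, "tz": 0, "rx": 0, "ry": 0, "rz": 0, "fingers": 0.25}, {"tx": 0, "ty": 0, "tz": 0, "rx": 0, "ry": 0, "rz": 0, "fingers": 0.2}], "newtons": 20}}

```text
time: 3.93
eef_pos: [0.4424, 0.1705, 0.0254]
tcp_rot: [0.63, 0.776, 0.003, 0.001]
contact_force: [5.1, 0.2, 2.4]
finger_gap: 0.0512
grasp_force: 2.4
```

```bash
python3 -c "
from mv import *
st()"
```

```text
3.93 pos [0.4424 0.1705 0.0254] yaw 101.84 z [ 0.006  0.002 -1.   ] F [5.1 0.2 2.4] M [ 0.05 -1.12  0.07] gap 0.0512 grip 2.4190284311771393
```

Force +x says the tube's centre is some 4–5 mm further along +tool y, consistent with the scene camera. Shift, then close.

Request:
{"name": "play_rows", "arguments": {"moves": [{"tx": 0, "ty": 0.05, "tz": 0, "rx": 0, "ry": 0, "rz": 0, "fingers": 0.25}, {"tx": 0, "ty": 0.1, "tz": 0, "rx": 0, "ry": 0, "rz": 0, "fingers": 0.25}, {"tx": 0, "ty": 0.15, "tz": 0, "rx": 0, "ry": 0, "rz": 0, "fingers": 0.2}, {"tx": 0, "ty": 0.18, "tz": 0, "rx": 0, "ry": 0, "rz": 0, "fingers": 0.15}, {"tx": 0, "ty": 0.18, "tz": 0, "rx": 0, "ry": 0, "rz": 0, "fingers": 0}]}}

```text
time: 4.35
eef_pos: [0.445, 0.171, 0.0243]
tcp_rot: [0.63, 0.776, 0.001, 0.001]
contact_force: [3.6, 0.0, 1.6]
finger_gap: 0.0449
grasp_force: 22.6
```

Request:
{"name": "play_rows", "arguments": {"moves": [{"tx": 0, "ty": 0, "tz": 0, "rx": 0, "ry": 0, "rz": 0, "fingers": -0.3}, {"tx": 0, "ty": 0, "tz": 0, "rx": 0, "ry": 0, "rz": 0, "fingers": -0.3}, {"tx": 0, "ty": 0, "tz": 0, "rx": 0, "ry": 0, "rz": 0, "fingers": -0.3}]}}

```text
time: 4.6
eef_pos: [0.4451, 0.1709, 0.0243]
tcp_rot: [0.63, 0.776, 0.001, 0.001]
contact_force: [5.3, -0.5, 4.3]
finger_gap: 0.045
grasp_force: 22.7
```

```bash
python3 -c "
from mv import *
st()"
```

```text
4.6 pos [0.4451 0.1709 0.0243] yaw 101.86 z [ 0.002  0.001 -1.   ] F [ 5.3 -0.5  4.3] M [ 0.03 -1.16  0.01] gap 0.045 grip 22.681549787521362
```

Request:
{"name": "play_rows", "arguments": {"moves": [{"tx": 0, "ty": 0.05, "tz": 0, "rx": 0, "ry": 0, "rz": 0, "fingers": -0.3}, {"tx": 0, "ty": 0.05, "tz": 0, "rx": 0, "ry": 0, "rz": 0, "fingers": -0.3}, {"tx": 0, "ty": 0.05, "tz": 0, "rx": 0, "ry": 0, "rz": 0, "fingers": -1}, {"tx": 0, "ty": 0.05, "tz": 0, "rx": 0, "ry": 0, "rz": 0, "fingers": -1}], "newtons": 80}}

```text
time: 4.93
eef_pos: [0.4451, 0.171, 0.0247]
tcp_rot: [0.63, 0.776, 0.0, 0.0]
contact_force: [0.0, -1.1, 14.1]
finger_gap: 0.0441
grasp_force: 79.4
```

```bash
python3 -c "
from mv import *
st()"
```

```text
4.93 pos [0.4451 0.171  0.0247] yaw 101.88 z [ 0.001 -0.    -1.   ] F [ 0.  -1.1 14.1] M [-0.25 -0.17 -0.03] gap 0.0441 grip 79.38362002372742
```

Request:
{"name": "play_rows", "arguments": {"moves": [{"tx": 0, "ty": 0, "tz": -0.3, "rx": 0, "ry": 0, "rz": 0, "fingers": -1}, {"tx": 0, "ty": 0, "tz": -0.8, "rx": 0, "ry": 0, "rz": 0, "fingers": -1}, {"tx": 0, "ty": 0, "tz": -1.4, "rx": 0, "ry": 0, "rz": 0, "fingers": -1}, {"tx": 0, "ty": 0, "tz": -2.0, "rx": 0, "ry": 0, "rz": 0, "fingers": -1}, {"tx": 0, "ty": 0, "tz": -2.4, "rx": 0, "ry": 0, "rz": 0, "fingers": -1}]}}

```text
time: 5.35
eef_pos: [0.4434, 0.1704, 0.0842]
tcp_rot: [0.63, 0.777, -0.001, -0.001]
contact_force: [0.2, 1.0, -2.3]
finger_gap: 0.0433
grasp_force: 81.7
```

```bash
python3 -c "
from mv import *
from rig import camera
camera('top');camera('top');camera('top')
st()
plan([(.535,.12,.085,95),(.556,.01,.075,88.5)])"
```

```text
5.5 pos [0.4444 0.1705 0.0838] yaw 101.87 z [-0. -0. -1.] F [ 1.5  0.5 -2.6] M [-0.02 -0.02  0.04] gap 0.0432 grip 81.84048056602478
t [-2.72  3.13 -0.05] r [-0.    0.    1.14]
t [-4.46  0.45  0.4 ] r [-0.   -0.    1.08]
```

Lifted (about 2.6 N weight). I'll check how the tube sits in the pads, using a scene crop and a fit with free height.

Run:
```python
from rig import *
from fit import *
from mv import st
s=camera("scene"); st()
for zc in (.084,.089,.094,.099,.104):
    r=fit(lambda p,c:tube(p,c,zc),[.4432,.1707,-1.3638],[s]); print(zc,np.round(r[0],4),round(r[1],2))
x,y=proj(s,[.445,.171,.1])[0].astype(int); print(x,y)
cv2.imwrite("pics/g3.png",cv2.resize(s["frame"][y-45:y+30,x-50:x+50,::-1],(800,600),interpolation=cv2.INTER_CUBIC))
```

```text
5.55 pos [0.4442 0.1703 0.0833] yaw 101.87 z [-0.001 -0.001 -1.   ] F [-0.2  0.4 -3. ] M [0.01 0.02 0.01] gap 0.0436 grip 81.840580701828
0.084 [ 0.4338  0.1676 -1.4126] -10.43
0.089 [ 0.4385  0.1686 -1.4128] -10.33
0.094 [ 0.4426  0.1698 -1.4021] -10.22
0.099 [ 0.448   0.1708 -1.4091] -10.09
0.104 [ 0.4522  0.1719 -1.3996] -9.96
335 185
```

View pics/g3.png

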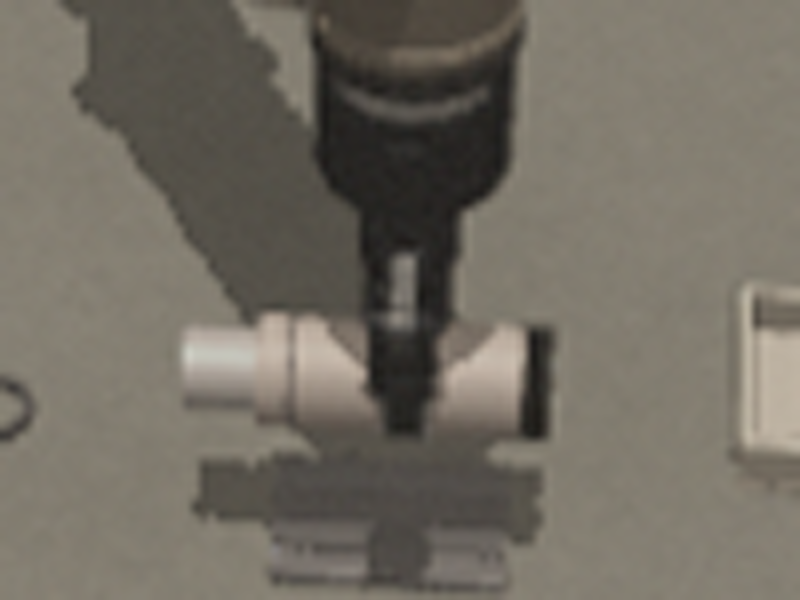

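Grip is good: fingers at crop (403,400), nose tip at (183,365), rear at (552,380). That puts the fingers about 90 mm behind the tip with the tube nearly level. Applying the across-axis correction from the grip, the checker is at about (0.5556, -0.2682), with tool yaw 88.2°.

```bash
python3 -c "
from mv import *
st()
plan([(.535,.12,.085,95),(.5644,.0117,.0565,88.2)])"
```

```text
5.55 pos [0.4442 0.1703 0.0833] yaw 101.87 z [-0.001 -0.001 -1.   ] F [-0.2  0.4 -3. ] M [0.01 0.02 0.01] gap 0.0436 grip 81.840580701828
t [-2.72  3.14 -0.07] r [-0.01  0.    1.14]
t [-4.42  0.79  1.14] r [-0.   -0.    1.13]
```

Request:
{"name": "play_rows", "arguments": {"moves": [{"tx": -0.4, "ty": 0.45, "tz": 0, "rx": 0, "ry": 0, "rz": 0.2, "fingers": -1}, {"tx": -1.0, "ty": 1.2, "tz": 0, "rx": 0, "ry": 0, "rz": 0.5, "fingers": -1}, {"tx": -1.7, "ty": 2.0, "tz": 0, "rx": 0, "ry": 0, "rz": 0.8, "fingers": -1}, {"tx": -2.4, "ty": 2.7, "tz": 0, "rx": 0, "ry": 0, "rz": 1.0, "fingers": -1}, {"tx": -2.72, "ty": 3.14, "tz": 0, "rx": 0, "ry": 0, "rz": 1.14, "fingers": -1}]}}

```text
time: 5.97
eef_pos: [0.5379, 0.117, 0.0826]
tcp_rot: [0.677, 0.736, -0.001, 0.0]
contact_force: [0.1, -0.6, -3.1]
finger_gap: 0.0431
grasp_force: 82.0
```

Request:
{"name": "play_rows", "arguments": {"moves": [{"tx": -0.8, "ty": 0.15, "tz": 0.2, "rx": 0, "ry": 0, "rz": 0.2, "fingers": -1}, {"tx": -1.8, "ty": 0.32, "tz": 0.45, "rx": 0, "ry": 0, "rz": 0.5, "fingers": -1}, {"tx": -2.9, "ty": 0.52, "tz": 0.75, "rx": 0, "ry": 0, "rz": 0.8, "fingers": -1}, {"tx": -3.9, "ty": 0.7, "tz": 1.0, "rx": 0, "ry": 0, "rz": 1.0, "fingers": -1}, {"tx": -4.42, "ty": 0.79, "tz": 1.14, "rx": 0, "ry": 0, "rz": 1.13, "fingers": -1}]}}

```text
time: 6.38
eef_pos: [0.5647, 0.0079, 0.0535]
tcp_rot: [0.72, 0.694, -0.002, -0.0]
contact_force: [0.8, -0.9, -2.8]
finger_gap: 0.0434
grasp_force: 82.1
```

Request:
{"name": "play_rows", "arguments": {"moves": [{"tx": 0, "ty": 0, "tz": 0, "rx": 0, "ry": 0, "rz": 0, "fingers": -1}, {"tx": 0, "ty": 0, "tz": 0, "rx": 0, "ry": 0, "rz": 0, "fingers": -1}, {"tx": 0, "ty": 0, "tz": 0, "rx": 0, "ry": 0, "rz": 0, "fingers": -1}]}}

```text
time: 6.63
eef_pos: [0.5648, 0.0139, 0.0553]
tcp_rot: [0.717, 0.697, 0.0, -0.001]
contact_force: [-0.5, 1.4, -1.9]
finger_gap: 0.0434
grasp_force: 82.1
```

Run:
```python
from rig import *
from fit import *
from mv import *
st()
s=camera("scene"); t=camera("top")
st()
nose=-1.6013
for zc in(.061,.066,.071):
    for c in (t,s):
        r=fit(lambda p,c:tube(p,c,zc),[.5620,.0100,nose],[c]); print(zc,np.round(r[0],4),round(r[1],2))
for c in(t,s): print("chk",np.round(fit(checker,[.551,-.2706,-1.601],[c])[0],4))
```

```text
6.63 pos [0.5648 0.0139 0.0553] yaw 88.37 z [-0.     0.001 -1.   ] F [-0.5  1.4 -1.9] M [ 0.01 -0.08  0.02] gap 0.0434 grip 82.07042813301086
6.73 pos [0.5649 0.0141 0.0556] yaw 88.42 z [ 0.     0.001 -1.   ] F [ 0.4  0.8 -1.5] M [0.05 0.02 0.01] gap 0.0437 grip 82.07003474235535
0.061 [ 0.5643  0.012  -1.5928] -7.32
0.061 [ 0.5605  0.0123 -1.6276] -9.74
0.066 [ 0.5637  0.0121 -1.5877] -7.29
0.066 [ 0.5645  0.0145 -1.6286] -9.68
0.071 [ 0.5618  0.0125 -1.5975] -7.26
0.071 [ 0.5684  0.0165 -1.63  ] -9.61
chk [ 0.547  -0.2721 -1.5993]
chk [ 0.5536 -0.2684 -1.5927]
```

Request:
{"name": "play_rows", "arguments": {"moves": [{"tx": -0.3, "ty": -0.07, "tz": 0, "rx": 0, "ry": 0, "rz": 0, "fingers": -1}, {"tx": -0.8, "ty": -0.07, "tz": 0, "rx": 0, "ry": 0, "rz": 0, "fingers": -1}, {"tx": -1.3, "ty": -0.07, "tz": 0, "rx": 0, "ry": 0, "rz": 0, "fingers": -1}, {"tx": -1.7, "ty": -0.07, "tz": 0, "rx": 0, "ry": 0, "rz": 0, "fingers": -1}, {"tx": -2.0, "ty": -0.07, "tz": 0, "rx": 0, "ry": 0, "rz": 0, "fingers": -1}]}}

```text
time: 7.15
eef_pos: [0.5615, -0.0407, 0.0552]
tcp_rot: [0.719, 0.695, -0.001, 0.0]
contact_force: [0.2, -0.1, -1.9]
finger_gap: 0.0436
grasp_force: 82.1
```

Request:
{"name": "play_rows", "arguments": {"moves": [{"tx": -0.5, "ty": 0, "tz": 0, "rx": 0, "ry": 0, "rz": 0, "fingers": -1}, {"tx": -1.1, "ty": 0, "tz": 0, "rx": 0, "ry": 0, "rz": 0, "fingers": -1}, {"tx": -1.7, "ty": 0, "tz": 0, "rx": 0, "ry": 0, "rz": 0, "fingers": -1}, {"tx": -2.3, "ty": 0, "tz": 0, "rx": 0, "ry": 0, "rz": 0, "fingers": -1}, {"tx": -2.8, "ty": 0, "tz": 0, "rx": 0, "ry": 0, "rz": 0, "fingers": -1}]}}

```text
time: 7.57
eef_pos: [0.5594, -0.1101, 0.0553]
tcp_rot: [0.718, 0.696, -0.0, 0.0]
contact_force: [-0.3, -0.1, -2.2]
finger_gap: 0.0433
grasp_force: 82.1
```

Run:
```python
from rig import *
from fit import *
from mv import *
t=camera("top"); s=camera("scene"); st()
z=read_state()["eef_pos"]
f=lambda c:(lambda x,y:cv2.resize(c["frame"][y-32:y+32,x-42:x+42,::-1],(400,300),interpolation=cv2.INTER_CUBIC))(*proj(c,[.555,-.19,.07])[0].astype(int))
cv2.imwrite("pics/e1.png",np.hstack([f(t),f(s)]))
```

```text
7.67 pos [ 0.5592 -0.1116  0.0551] yaw 87.99 z [-0.    -0.002 -1.   ] F [-1.  -0.4 -2.9] M [ 0.05 -0.02 -0.01] gap 0.0433 grip 82.07443356513977
```

View pics/e1.png

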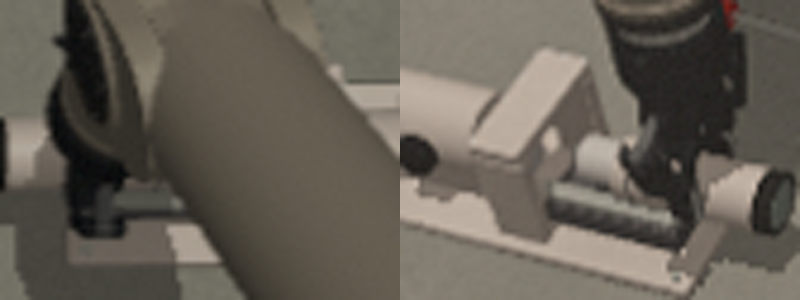

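Tube is inside the V line, nose (crop 600,155) just short of the bridge gap, and no contact forces. Continue slowly under the bridge.

Request:
{"name": "play_rows", "arguments": {"moves": [{"tx": -0.4, "ty": 0, "tz": 0, "rx": 0, "ry": 0, "rz": 0, "fingers": -1}, {"tx": -0.9, "ty": 0, "tz": 0, "rx": 0, "ry": 0, "rz": 0, "fingers": -1}, {"tx": -1.4, "ty": 0, "tz": 0, "rx": 0, "ry": 0, "rz": 0, "fingers": -1}, {"tx": -1.9, "ty": 0, "tz": 0, "rx": 0, "ry": 0, "rz": 0, "fingers": -1}, {"tx": -2.2, "ty": 0, "tz": 0, "rx": 0, "ry": 0, "rz": 0, "fingers": -1}]}}

```text
time: 8.08
eef_pos: [0.5577, -0.1655, 0.0552]
tcp_rot: [0.718, 0.696, -0.0, 0.0]
contact_force: [-0.2, -0.5, -2.8]
finger_gap: 0.0437
grasp_force: 82.1
```

Request:
{"name": "play_rows", "arguments": {"moves": [{"tx": 0, "ty": 0, "tz": 0, "rx": 0, "ry": 0, "rz": 0, "fingers": -1}, {"tx": 0, "ty": 0, "tz": 0, "rx": 0, "ry": 0, "rz": 0, "fingers": -1}]}}

```text
time: 8.25
eef_pos: [0.5579, -0.1634, 0.0552]
tcp_rot: [0.718, 0.696, 0.0, -0.0]
contact_force: [-0.8, 0.3, -2.5]
finger_gap: 0.0437
grasp_force: 82.1
```

```bash
python3 -c "
from mv import *
st()"
```

```text
8.25 pos [ 0.5579 -0.1634  0.0552] yaw 88.18 z [ 0.  0. -1.] F [-0.8  0.3 -2.5] M [ 0.02 -0.03 -0.05] gap 0.0437 grip 82.07261681556702
```

Request:
{"name": "play_rows", "arguments": {"moves": [{"tx": -0.08, "ty": 0, "tz": 0.04, "rx": 0, "ry": 0, "rz": 0, "fingers": -1}, {"tx": -0.16, "ty": 0, "tz": 0.08, "rx": 0, "ry": 0, "rz": 0, "fingers": -1}, {"tx": -0.24, "ty": 0, "tz": 0.1, "rx": 0, "ry": 0, "rz": 0, "fingers": -1}, {"tx": -0.3, "ty": 0, "tz": 0.13, "rx": 0, "ry": 0, "rz": 0, "fingers": -1}, {"tx": -0.3, "ty": 0, "tz": 0.15, "rx": 0, "ry": 0, "rz": 0, "fingers": -1}]}}

```text
time: 8.67
eef_pos: [0.5555, -0.1692, 0.0517]
tcp_rot: [0.717, 0.697, -0.002, -0.002]
contact_force: [-10.7, 2.3, 15.0]
finger_gap: 0.0436
grasp_force: 84.0
```

```bash
python3 -c "
from mv import *
st()"
```

```text
8.67 pos [ 0.5555 -0.1692  0.0517] yaw 88.32 z [-0.005  0.    -1.   ] F [-10.7   2.3  15. ] M [ 0.49  2.19 -0.04] gap 0.0436 grip 83.96595597267151
```

Request:
{"name": "play_rows", "arguments": {"moves": [{"tx": 0, "ty": 0, "tz": 0.02, "rx": 0, "ry": 0, "rz": 0, "fingers": -1}, {"tx": 0, "ty": 0, "tz": 0.04, "rx": 0, "ry": 0, "rz": 0, "fingers": -1}, {"tx": 0, "ty": 0, "tz": 0.06, "rx": 0, "ry": 0, "rz": 0, "fingers": -1}]}}

```text
time: 8.92
eef_pos: [0.5552, -0.1692, 0.0513]
tcp_rot: [0.717, 0.697, -0.002, -0.002]
contact_force: [-15.8, 3.1, 23.9]
finger_gap: 0.044
grasp_force: 85.0
```

```bash
python3 -c "
from mv import *
st()"
```

```text
8.92 pos [ 0.5552 -0.1692  0.0513] yaw 88.32 z [-0.006 -0.    -1.   ] F [-15.8   3.1  23.9] M [0.62 3.12 0.  ] gap 0.044 grip 84.99661445617676
```

Contact is on the +x flank only, so the V centre lies about 3 mm toward -x. Unload and shift.

Request:
{"name": "play_rows", "arguments": {"moves": [{"tx": 0, "ty": -0.03, "tz": -0.06, "rx": 0, "ry": 0, "rz": 0, "fingers": -1}, {"tx": 0, "ty": -0.07, "tz": -0.08, "rx": 0, "ry": 0, "rz": 0, "fingers": -1}, {"tx": 0, "ty": -0.11, "tz": -0.08, "rx": 0, "ry": 0, "rz": 0, "fingers": -1}, {"tx": 0, "ty": -0.13, "tz": -0.08, "rx": 0, "ry": 0, "rz": 0, "fingers": -1}, {"tx": 0, "ty": -0.13, "tz": -0.06, "rx": 0, "ry": 0, "rz": 0, "fingers": -1}]}}

```text
time: 9.33
eef_pos: [0.5547, -0.1701, 0.0514]
tcp_rot: [0.718, 0.696, 0.0, 0.0]
contact_force: [0.5, 0.1, -2.7]
finger_gap: 0.0438
grasp_force: 82.0
```

```bash
python3 -c "
from mv import *
st()"
```

```text
9.33 pos [ 0.5547 -0.1701  0.0514] yaw 88.27 z [ 0.  0. -1.] F [ 0.5  0.1 -2.7] M [0.03 0.01 0.05] gap 0.0438 grip 82.0478367805481
```

Request:
{"name": "play_rows", "arguments": {"moves": [{"tx": 0, "ty": 0, "tz": 0.02, "rx": 0, "ry": 0, "rz": 0, "fingers": -1}, {"tx": 0, "ty": 0, "tz": 0.04, "rx": 0, "ry": 0, "rz": 0, "fingers": -1}, {"tx": 0, "ty": 0, "tz": 0.04, "rx": 0, "ry": 0, "rz": 0, "fingers": -1}]}}

```text
time: 9.58
eef_pos: [0.5545, -0.1702, 0.0508]
tcp_rot: [0.718, 0.696, -0.0, -0.0]
contact_force: [-2.7, -0.3, 3.1]
finger_gap: 0.0432
grasp_force: 82.8
```

```bash
python3 -c "
from mv import *
st()"
```

```text
9.58 pos [ 0.5545 -0.1702  0.0508] yaw 88.25 z [-0. -0. -1.] F [-2.7 -0.3  3.1] M [ 0.13  0.48 -0.01] gap 0.0432 grip 82.79732465744019
```

Request:
{"name": "play_rows", "arguments": {"moves": [{"tx": 0, "ty": -0.03, "tz": -0.04, "rx": 0, "ry": 0, "rz": 0, "fingers": -1}, {"tx": -0.06, "ty": -0.03, "tz": -0.04, "rx": 0, "ry": 0, "rz": 0, "fingers": -1}, {"tx": -0.12, "ty": -0.03, "tz": -0.04, "rx": 0, "ry": 0, "rz": 0, "fingers": -1}, {"tx": -0.18, "ty": -0.03, "tz": -0.04, "rx": 0, "ry": 0, "rz": 0, "fingers": -1}, {"tx": -0.22, "ty": -0.03, "tz": -0.04, "rx": 0, "ry": 0, "rz": 0, "fingers": -1}]}}

```text
time: 10.0
eef_pos: [0.5537, -0.1761, 0.0514]
tcp_rot: [0.718, 0.696, 0.0, 0.0]
contact_force: [0.1, -0.2, -2.4]
finger_gap: 0.0435
grasp_force: 82.1
```

Request:
{"name": "play_rows", "arguments": {"moves": [{"tx": -0.03, "ty": 0, "tz": 0, "rx": 0, "ry": 0, "rz": 0, "fingers": -1}, {"tx": -0.06, "ty": 0, "tz": 0, "rx": 0, "ry": 0, "rz": 0, "fingers": -1}, {"tx": -0.08, "ty": 0, "tz": 0, "rx": 0, "ry": 0, "rz": 0, "fingers": -1}, {"tx": -0.1, "ty": 0, "tz": 0, "rx": 0, "ry": 0, "rz": 0, "fingers": -1}]}}

```text
time: 10.33
eef_pos: [0.5536, -0.1782, 0.0515]
tcp_rot: [0.718, 0.696, 0.0, 0.0]
contact_force: [1.5, -0.7, -2.2]
finger_gap: 0.0432
grasp_force: 82.1
```

```bash
python3 -c "
from mv import *
st()"
```

```text
10.33 pos [ 0.5536 -0.1782  0.0515] yaw 88.26 z [ 0.  0. -1.] F [ 1.5 -0.7 -2.2] M [ 0.04 -0.03 -0.02] gap 0.0432 grip 82.119140625
```

Continue creeping until the stop is felt (+y force).

Request:
{"name": "play_rows", "arguments": {"moves": [{"tx": -0.02, "ty": 0, "tz": 0, "rx": 0, "ry": 0, "rz": 0, "fingers": -1}, {"tx": -0.04, "ty": 0, "tz": 0, "rx": 0, "ry": 0, "rz": 0, "fingers": -1}, {"tx": -0.06, "ty": 0, "tz": 0, "rx": 0, "ry": 0, "rz": 0, "fingers": -1}, {"tx": -0.08, "ty": 0, "tz": 0, "rx": 0, "ry": 0, "rz": 0, "fingers": -1}, {"tx": -0.08, "ty": 0, "tz": 0, "rx": 0, "ry": 0, "rz": 0, "fingers": -1}]}}

```text
time: 10.75
eef_pos: [0.5536, -0.1786, 0.0516]
tcp_rot: [0.718, 0.697, 0.001, -0.001]
contact_force: [-0.0, 5.6, -0.8]
finger_gap: 0.0431
grasp_force: 82.1
```

Stop felt at y = -0.1786, exactly where predicted. Now lower to seat.

Request:
{"name": "play_rows", "arguments": {"moves": [{"tx": 0, "ty": 0, "tz": 0.02, "rx": 0, "ry": 0, "rz": 0, "fingers": -1}, {"tx": 0, "ty": 0, "tz": 0.04, "rx": 0, "ry": 0, "rz": 0, "fingers": -1}, {"tx": 0, "ty": 0, "tz": 0.05, "rx": 0, "ry": 0, "rz": 0, "fingers": -1}, {"tx": 0, "ty": 0, "tz": 0.05, "rx": 0, "ry": 0, "rz": 0, "fingers": -1}]}}

```text
time: 11.08
eef_pos: [0.5543, -0.1787, 0.0509]
tcp_rot: [0.718, 0.697, 0.001, -0.0]
contact_force: [0.7, 5.0, 2.1]
finger_gap: 0.0437
grasp_force: 82.4
```

```bash
python3 -c "
from mv import *
st()"
```

```text
11.08 pos [ 0.5543 -0.1787  0.0509] yaw 88.29 z [ 0.001  0.001 -1.   ] F [0.7 5.  2.1] M [ 1.02 -0.02 -0.22] gap 0.0437 grip 82.42210149765015
```

Request:
{"name": "play_rows", "arguments": {"moves": [{"tx": 0, "ty": 0, "tz": 0.015, "rx": 0, "ry": 0, "rz": 0, "fingers": -1}, {"tx": 0, "ty": 0, "tz": 0.03, "rx": 0, "ry": 0, "rz": 0, "fingers": -1}, {"tx": 0, "ty": 0, "tz": 0.03, "rx": 0, "ry": 0, "rz": 0, "fingers": -1}, {"tx": 0, "ty": 0, "tz": 0.03, "rx": 0, "ry": 0, "rz": 0, "fingers": -1}]}}

```text
time: 11.42
eef_pos: [0.5543, -0.1787, 0.0508]
tcp_rot: [0.718, 0.697, 0.001, 0.0]
contact_force: [-2.3, 5.7, 7.4]
finger_gap: 0.0438
grasp_force: 83.1
```

```bash
python3 -c "
from mv import *
st()"
```

```text
11.42 pos [ 0.5543 -0.1787  0.0508] yaw 88.3 z [ 0.001  0.001 -1.   ] F [-2.3  5.7  7.4] M [ 1.21  0.46 -0.2 ] gap 0.0438 grip 83.14448833465576
```

Request:
{"name": "play_rows", "arguments": {"moves": [{"tx": 0, "ty": -0.005, "tz": 0.015, "rx": 0, "ry": 0, "rz": 0, "fingers": -1}, {"tx": 0, "ty": -0.01, "tz": 0.03, "rx": 0, "ry": 0, "rz": 0, "fingers": -1}, {"tx": 0, "ty": -0.01, "tz": 0.045, "rx": 0, "ry": 0, "rz": 0, "fingers": -1}, {"tx": 0, "ty": -0.01, "tz": 0.045, "rx": 0, "ry": 0, "rz": 0, "fingers": -1}, {"tx": 0, "ty": -0.01, "tz": 0.045, "rx": 0, "ry": 0, "rz": 0, "fingers": -1}]}}

```text
time: 11.83
eef_pos: [0.5543, -0.1787, 0.0507]
tcp_rot: [0.718, 0.697, 0.001, 0.0]
contact_force: [-3.7, 5.1, 17.6]
finger_gap: 0.0434
grasp_force: 84.3
```

```bash
python3 -c "
from mv import *
st()"
```

```text
11.83 pos [ 0.5543 -0.1787  0.0507] yaw 88.3 z [ 0.002  0.    -1.   ] F [-3.7  5.1 17.6] M [ 1.3   1.12 -0.25] gap 0.0434 grip 84.25086736679077
```

Seated firmly, with z unchanged under load. Trim the side force, twist and pitch moment a little, and top up the push.

Request:
{"name": "play_rows", "arguments": {"moves": [{"tx": 0, "ty": -0.01, "tz": 0.005, "rx": 0, "ry": 0.04, "rz": 0.02, "fingers": -1}, {"tx": 0, "ty": -0.02, "tz": 0.01, "rx": 0, "ry": 0.08, "rz": 0.04, "fingers": -1}, {"tx": 0, "ty": -0.025, "tz": 0.012, "rx": 0, "ry": 0.1, "rz": 0.05, "fingers": -1}, {"tx": 0, "ty": -0.025, "tz": 0.012, "rx": 0, "ry": 0.1, "rz": 0.05, "fingers": -1}]}}

```text
time: 12.17
eef_pos: [0.5543, -0.1786, 0.0507]
tcp_rot: [0.719, 0.695, 0.005, -0.003]
contact_force: [-4.1, 5.5, 17.8]
finger_gap: 0.0432
grasp_force: 84.3
```

```bash
python3 -c "
from mv import *
st()"
```

```text
12.17 pos [ 0.5543 -0.1786  0.0507] yaw 88.1 z [ 0.003  0.011 -1.   ] F [-4.1  5.5 17.8] M [1.15 0.91 0.22] gap 0.0432 grip 84.34744834899902
```

Request:
{"name": "play_rows", "arguments": {"moves": [{"tx": 0, "ty": -0.02, "tz": 0.004, "rx": 0, "ry": 0, "rz": -0.02, "fingers": -1}, {"tx": 0, "ty": -0.03, "tz": 0.01, "rx": 0, "ry": 0, "rz": -0.025, "fingers": -1}, {"tx": 0, "ty": -0.04, "tz": 0.012, "rx": 0, "ry": 0, "rz": -0.025, "fingers": -1}, {"tx": 0, "ty": -0.04, "tz": 0.012, "rx": 0, "ry": 0, "rz": -0.025, "fingers": -1}]}}

```text
time: 12.5
eef_pos: [0.5543, -0.1786, 0.0507]
tcp_rot: [0.718, 0.696, 0.006, -0.002]
contact_force: [-2.2, 6.2, 16.9]
finger_gap: 0.0436
grasp_force: 84.1
```

Run:
```python
from mv import *
from rig import camera
import cv2
from h import proj
F=[]
for i in range(8):
    s=camera("scene"); r=read_state(); F.append(np.r_[r["contact_force"],r["torque"]])
st(); print(np.round(np.mean(F,0),2))
x,y=proj(s,[.555,-.19,.07])[0].astype(int)
cv2.imwrite("pics/f1.png",cv2.resize(s["frame"][y-45:y+45,x-60:x+60,::-1],(800,600),interpolation=cv2.INTER_CUBIC))
```

```text
12.9 pos [ 0.5543 -0.1786  0.0507] yaw 88.21 z [ 0.005  0.011 -1.   ] F [-1.7  6.2 16.7] M [ 1.14  0.58 -0.01] gap 0.044 grip 84.11539435386658
[-2.11  5.99 16.73  1.15  0.55 -0.02]
```

View pics/f1.png

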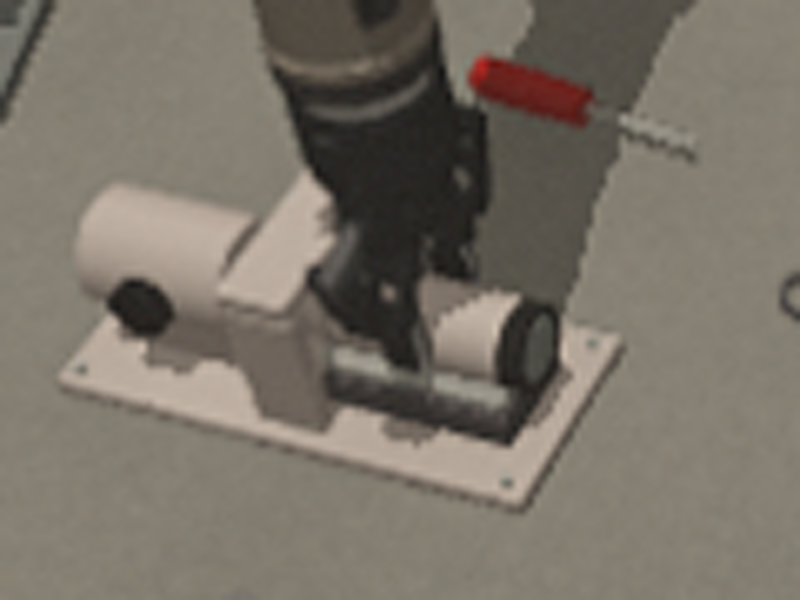

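The picture shows the tube in the V (band at (530,345)), body under the bridge, near fingertip at (400,360) just clear of the flank. Final top-up to 20 N.

Request:
{"name": "play_rows", "arguments": {"moves": [{"tx": 0, "ty": -0.015, "tz": 0.008, "rx": 0, "ry": 0, "rz": 0, "fingers": -1}, {"tx": 0, "ty": -0.025, "tz": 0.017, "rx": 0, "ry": 0, "rz": 0, "fingers": -1}, {"tx": 0, "ty": -0.025, "tz": 0.017, "rx": 0, "ry": 0, "rz": 0, "fingers": -1}, {"tx": 0, "ty": -0.025, "tz": 0.017, "rx": 0, "ry": 0, "rz": 0, "fingers": -1}]}}

```text
time: 13.23
eef_pos: [0.5543, -0.1786, 0.0507]
tcp_rot: [0.718, 0.696, 0.006, -0.001]
contact_force: [-2.2, 5.9, 18.4]
finger_gap: 0.0433
grasp_force: 84.5
```

Run:
```python
from mv import *
from rig import camera
F=[]
for i in range(8):
    camera("scene"); r=read_state(); F.append(np.r_[r["contact_force"],r["torque"]])
st(); print(np.round(np.mean(F,0),2))
```

```text
13.63 pos [ 0.5543 -0.1786  0.0507] yaw 88.21 z [ 0.006  0.01  -1.   ] F [-0.9  6.6 18.6] M [1.17 0.48 0.  ] gap 0.0438 grip 84.46938157081604
[-1.27  5.78 18.55  1.17  0.48 -0.03]
```

```bash
python3 -c "
from rig import *
print(sign_off())"
```

```text
the job is handed in; nothing more can be done
None
```

The eyepiece is seated in the V with its nose on the end stop, still held and pressed down with about 19 N at the wrist (about 21 N on the V with the tube's weight); I handed the job in at about 13.6 s, and no verdict came back.

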